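# Tip the red file out of a packed row and stand it in the tray

### The arm

A 6-joint arm with a two-finger parallel gripper is mounted at the origin on the work surface; the furniture and walls round the work are solid. World frame = base frame: x ahead of the robot, y to its left, z up, the work surface at z = 0. Lengths are in m, angles in degrees, forces in N, time in s.
With the tool pointing down it reaches from about 0.325 to 0.85 m from the base axis. Payload 15.5 kg.
Tool frame: the origin (TCP) lies at the very end of the fingers, on their centre line; the grasp point (between the pads) lies arm.grip_depth behind it (arm.grip_depth is the distance from the TCP to the grasp point, in m); z points along the fingers, y is the line along which they close (so a half turn about z gives the same grasp; the last joint's range is limited). The gripper opens to 91 mm and grips with 3 to 60 N. Pads are 32 mm wide; open, the fingers measure 118 mm over their backs; the gripper's body (76 mm by 178 mm) begins 60 mm behind the grasp point.
Start: joints at [61.278, 28.281, 77.091, -0, 74.628, -5.472], TCP at [0.247, 0.574, 0.214] pointing down, gripper open.
Joint ranges: [-166.48, 166.48], [-47.26, 123.95], [12.59, 153.08], [-70.14, 250.14], [6.76, 159.57], [-176.63, 176.63]. Speed limits (degrees/s): [108.29, 108.29, 147.25, 172.46, 172.46, 172.46].

### API

Orientations are given as a 3x3 rotation matrix whose columns are the frame's x, y, z axes.
In Python, from rig import arm gives the robot as it stands. Calls block until the motion is done:
- arm.move_to(position, orientation): joint-space move of the TCP to a pose.
- arm.move_l(position, orientation=None, feed=0.15): straight line of the TCP; orientation=None keeps the orientation; feed is the mean speed in m/s.
- arm.move_joints(angles): joint-space move.
- arm.grip(opening): finger opening in m; the grip force is fixed at half the most; returns when the fingers have stopped.
- arm.sleep(seconds).
- arm.solve_ik(position, orientation): joint angles nearest the present ones, or None.
- arm.snapshot(name): name is "scene" or "top" or "wrist"; returns the picture (420x560x3 uint8, red, green, blue); there is no depth.
- arm.get_calibration(name): a dict with "intrinsics" (3x3 intrinsics, pixels), "k1" (the pictures are not rectified: a ray, as slopes to the right and down, at radius r is drawn at 1 + k1 r^2 times it, then the intrinsics apply), "cam_to_world" (4x4, takes a point from camera to world coordinates). Camera axes: x right, y down, z forward; pixel columns grow to the right and rows downward; lengths in m; the calibration is good to about 2 mm. A picture is of the moment at which its call begins: read the wrist's pose just before it. get_calibration takes no time and is no camera call; for the wrist camera it gives the pose at the moment of the call.
A pose or a line that the arm cannot do raises arm.Unreachable and nothing moves.
- arm.sign_off(): hands the job in; it is judged then, once.
Readings, each from a call of its own:
- arm.current_t(): time.
- arm.current_joint_positions(): joint angles.
- arm.current_dq(): joint speeds.
- arm.current_tau(): joint torques, N m.
- arm.current_ee_pos(): TCP position.
- arm.current_tool_rot(): TCP orientation.
- arm.current_force(): force on the tool from outside, world axes, zero at the start.
- arm.current_torque(): the same for the moment, N m.
- arm.current_width(): finger opening in m.
- arm.current_grasp_force(): force on a finger pad.
Only numpy, scipy, OpenCV 4.12 (cv2) and the standard library are available. Lean on these libraries where they do the work, as an engineer would, in place of code of your own. Each camera call takes 0.05 s, during which the arm holds its last target. There are 200 camera calls.

### The job

Fetch the red file from the tightly packed rack: tip it forward by its top until it leans out of the row on the rack's front rail, with its foot still in the rack. Then take it by its top, lift it out and stand it upright, right way up, on the floor of the black tray, and let go; the other files must stay standing in the rack and the red one must not be dropped or knocked flat.

Things in the scene. Friction and masses are not known exactly. Their poses are not given: they have to be found in the camera images.
- rack: grey steel rack fixed to the table, with five files side by side, spines (white label) to -x. Origin on the table, mid-row, at the front lip's inner face; x from front to back, y along the row, z up. Floor at z 6 mm, front lip top z 12, back lip top z 40 (x 95-99), open above it; end plates to z 150 at y +-114. Spines at x 5 mm, backs at x 90, tops at z 211, pitch 44 (2 mm gaps)
- lean_rail (a point): middle of the rack's front rail, a round steel bar 8 mm thick along the rack's y (at rack x -59, z 106 mm). A file tipped towards it turns over its bottom front edge, which the lip holds (edge near rack x 0-7, z 6 mm), passes its balance at about 23 degrees, then rests on the rail by itself, leaning about 31 degrees, its top free in front of the row
- red_file: the red file again, with its origin at the centre of its underside (102.5 mm below its centre)
- red_file_centre (a point): the red file to fetch: slim binder, one rigid block 85 mm deep (its x) x 42 mm thick (its y) x 205 mm tall (its z), 0.25 to 0.5 kg; point at its centre, half-way up; x points from spine to back, z up along the spine. It may stand at any of the five places in the row
- blue_file_centre (a point): the blue file, a neighbour that stays: slim binder, one rigid block 85 mm deep (its x) x 42 mm thick (its y) x 205 mm tall (its z), 0.25 to 0.5 kg; point at its centre, half-way up; x points from spine to back, z up along the spine
- green_file_centre (a point): the green file, a neighbour that stays: slim binder, one rigid block 85 mm deep (its x) x 42 mm thick (its y) x 205 mm tall (its z), 0.25 to 0.5 kg; point at its centre, half-way up; x points from spine to back, z up along the spine
- yellow_file_centre (a point): the yellow file, a neighbour that stays: slim binder, one rigid block 85 mm deep (its x) x 42 mm thick (its y) x 205 mm tall (its z), 0.25 to 0.5 kg; point at its centre, half-way up; x points from spine to back, z up along the spine
- grey_file_centre (a point): the grey file, a neighbour that stays: slim binder, one rigid block 85 mm deep (its x) x 42 mm thick (its y) x 205 mm tall (its z), 0.25 to 0.5 kg; point at its centre, half-way up; x points from spine to back, z up along the spine
- tray: shallow black desk tray fixed to the table, 190 mm (its x) x 120 mm (its y), walls 5 mm thick and 22 mm high, floor 5 mm above the table; origin at the centre of its underside, z up
Things that resemble listed ones, but are neither listed nor needed, are in the scene too. What is shaped like the part that bears grey_file_centre but purple is not meant.

How it is judged (in metres and radians):
On the way:
1. the red file leans out of the row on the front rail (tilted 27 to 39 degrees), its foot still in the rack (angle between red_file_centre's own z axis and vertical between 0.48 and 0.68 rad and x of red_file_centre in the frame of rack between -0.05 and 0.02 m and z of red_file_centre in the frame of rack below 0.13 m), for 0.2 s.
At the end, for the whole second after the job is handed in: The red file stands upright (within 4.5 degrees), right way up, on the tray's floor (centre height within 5 mm, within the tray's walls), and the four other files stand upright (within 6 degrees) on the rack's floor, none shifted more than about 20 to 30 mm along the rack's x (x of red_file_centre in the frame of tray between -0.075 and 0.075 m and y of red_file_centre in the frame of tray between -0.045 and 0.045 m and z of red_file_centre in the frame of tray between 0.1025 and 0.1125 m and angle between red_file_centre's own z axis and vertical below 0.08 rad and angle between each of blue_file_centre, green_file_centre, yellow_file_centre, grey_file_centre's own z axis and vertical below 0.1 rad and x of blue_file_centre in the frame of rack between 0.02 and 0.07 m and z of blue_file_centre in the frame of rack between 0.1 and 0.118 m and x of green_file_centre in the frame of rack between 0.02 and 0.07 m and z of green_file_centre in the frame of rack between 0.1 and 0.118 m and x of yellow_file_centre in the frame of rack between 0.02 and 0.07 m and z of yellow_file_centre in the frame of rack between 0.1 and 0.118 m and x of grey_file_centre in the frame of rack between 0.02 and 0.07 m and z of grey_file_centre in the frame of rack between 0.1 and 0.118 m); the robot touches nothing.
It fails at once if another file is tipped over (more than 25 degrees) or pulled out of the rack (angle between any of blue_file_centre, green_file_centre, yellow_file_centre, grey_file_centre's own z axis and vertical above 0.44 rad or distance of any of blue_file_centre, green_file_centre, yellow_file_centre, grey_file_centre from where it was at the start of the episode above 0.07 m).
It fails at once if the red file is knocked flat (tilted more than 65 degrees) (angle between red_file_centre's own z axis and vertical above 1.13 rad).
It fails at once if the red file is dropped (falls faster than 1.2 m/s) (linear speed of red_file above 1.2 m/s).
It also fails if it takes over 64 s, if anything falls off the work surface, if the arm or the gripper's body presses on something with over 40 N, if the wrist force passes 120 N, or if a joint passes its speed limit or range.

## Working session

There is one attempt and no reset: what is moved stays moved. The work goes in short steps, each a Python script; the robot and the scene stay as the last script left them, time stands still between calls to the robot, and variables do not carry over. Pictures are saved under pics/ and viewed, at most 10 in all, crops included, and the job is handed in when it is done.

```bash
mkdir -p pics
python3 - <<'E'
from rig import arm
import cv2,numpy as np
for n in("scene","top"):
    im=arm.snapshot(n);cv2.imwrite(f"pics/{n}.png",im[:,:,::-1]);c=arm.get_calibration(n)
    print(n,c["k1"],np.round(c["intrinsics"],1).tolist(),np.round(c["cam_to_world"],3).tolist())
print(arm.grip_depth)
a=cv2.imread("pics/scene.png");b=cv2.imread("pics/top.png")
E
```

```text
scene -0.07847860746901335 [[393.5, 0.0, 281.9], [0.0, 393.5, 206.6], [0.0, 0.0, 1.0]] [[0.782, -0.498, 0.375, 0.004], [-0.624, -0.611, 0.488, -0.482], [-0.014, -0.615, -0.788, 0.89], [0.0, 0.0, 0.0, 1.0]]
top -0.015383756050531158 [[478.4, 0.0, 280.1], [0.0, 478.4, 211.1], [0.0, 0.0, 1.0]] [[0.273, -0.908, 0.319, -0.072], [-0.962, -0.257, 0.092, -0.107], [-0.001, -0.332, -0.943, 1.402], [0.0, 0.0, 0.0, 1.0]]
0.0188
```

View pics/scene.png

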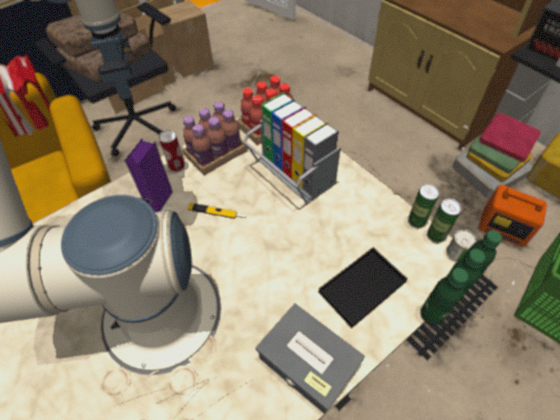

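View pics/top.png

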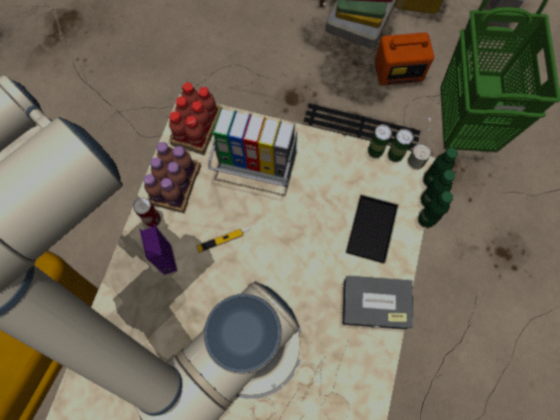

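The scene view shows the rack near (298,150), the tray at (363,286), and a purple file standing apart at (150,175), which is not meant. In the top view the rack is at (253,155) with the files in the order green, blue, red, yellow, grey, and the tray is at (373,228). Next I'll enlarge both for corner pixels.

Run:
```python
import cv2,numpy as np
b=cv2.imread("pics/top.png");a=cv2.imread("pics/scene.png")
def crop(im,x,y,w,h,s):
    c=cv2.resize(im[y:y+h,x:x+w],None,fx=s,fy=s,interpolation=cv2.INTER_CUBIC)
    for k in range(0,w,10):
        cv2.line(c,(k*s,0),(k*s,6 if k%50 else 14),(255,0,255),1)
        if k%20==0: cv2.putText(c,str(x+k),(k*s,24),0,.35,(255,0,255))
    for k in range(0,h,10):
        cv2.line(c,(0,k*s),(6,k*s),(255,0,255),1)
        if k%20==0:cv2.putText(c,str(y+k),(8,k*s+4),0,.35,(255,0,255))
    return c
c1=crop(b,200,100,110,100,5) #550x500
c2=crop(b,340,190,65,75,3)
c=np.zeros((500,800,3),np.uint8);c[:,:550]=c1;c[:225,555:750]=c2
cv2.imwrite("pics/c1.png",c)
c=crop(a,230,80,125,130,4);cv2.imwrite("pics/c2.png",c)
```

```text
(no output)
```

View pics/c1.png

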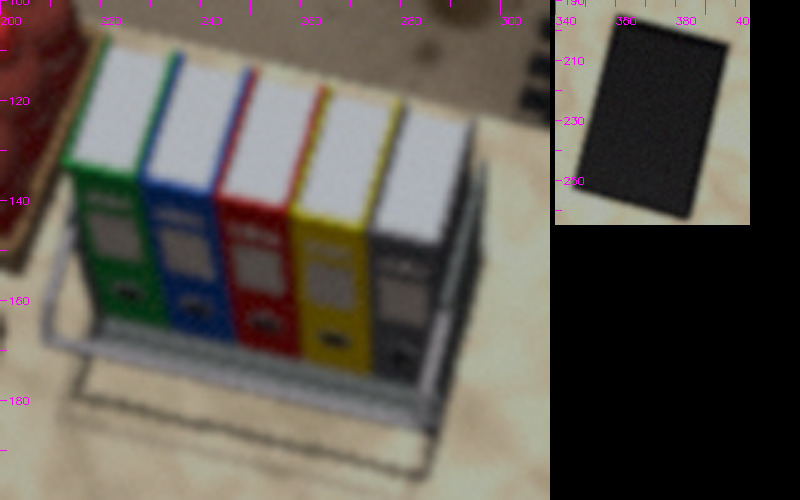

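View pics/c2.png

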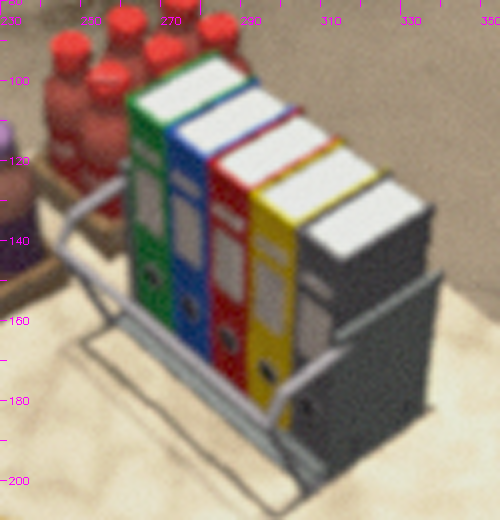

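Candidates for red: the red file, third of five in the rack (top view (250,140), scene (285,150)), red bottles (190,115) and a red can (145,212). Only the rack file has a binder's shape, so it is the one; both crops show it between blue and yellow. Next I'll fit the rack and tray poses.

```bash
cat > h.py <<'E'
from rig import arm
import cv2,numpy as np
from scipy.optimize import least_squares
def proj(P,c):
    T=np.linalg.inv(c["cam_to_world"]);p=np.asarray(P)@T[:3,:3].T+T[:3,3]
    s=p[:,:2]/p[:,2:];s=s*(1+c["k1"]*(s**2).sum(1,keepdims=True));K=c["intrinsics"]
    return s*[K[0,0],K[1,1]]+[K[0,2],K[1,2]]
def place(v,L):
    c,s=np.cos(v[2]),np.sin(v[2]);L=np.asarray(L)
    return np.c_[v[0]+c*L[:,0]-s*L[:,1],v[1]+s*L[:,0]+c*L[:,1],L[:,2]]
def fit(obs,v0):
    cs={n:arm.get_calibration(n) for n in obs}
    f=lambda v:np.concatenate([(proj(place(v,[o[0] for o in obs[n]]),cs[n])-[o[1] for o in obs[n]]).ravel() for n in obs])
    r=least_squares(f,v0,loss="soft_l1");print(np.round(r.x,4),np.degrees(r.x[2]),"res",np.round(f(r.x),1));return r.x
E
python3 - <<'E'
from h import *
F,B=.005,.09;z=.211
top=[((F,.109,z),(213.6,133.4)),((F,.022,z),(243.2,139.4)),((F,-.022,z),(258.6,142.8)),((F,-.066,z),(273.6,146)),((F,-.109,z),(289.2,148.6)),((B,.109,z),(221,108.4)),((B,-.109,z),(295,124.4)),((B,.022,z),(250,114))]
sc=[((F,.109,z),(261.7,104.5)),((F,.022,z),(282,120)),((F,-.022,z),(292,127.5)),((F,-.109,z),(316,145.5)),((B,-.109,z),(338.2,132)),((B,.109,z),(283,93.3))]
for o in({"top":top,"scene":sc},{"top":top},{"scene":sc}): fit(o,[.6,.2,.1])
a,b=.095,.06;h=.022
t=[((a,b,h),(360,195.3)),((a,-b,h),(398.3,204.3)),((-a,-b,h),(385,263)),((-a,b,h),(347.7,252.7))]
s=[((a,b,h),(376,249)),((a,-b,h),(407,281)),((-a,-b,h),(352,325)),((-a,b,h),(320,290))]
for o in({"top":t,"scene":s},{"top":t}): fit(o,[.5,-.2,.0])
E
```

```text
[0.5014 0.1434 0.0457] 2.6198271694250415 res [-0.7 -0.1 -0.2  0.2 -0.3  0.   0.1  0.1 -0.4  0.6  0.1 -0.8  0.5 -1.5
  0.6 -0.4 -1.3  0.9 -0.9  0.5  0.3  1.2 -0.3  0.4  1.1 -1.2  0.5 -0.4]
[0.5009 0.1429 0.053 ] 3.0364313784433237 res [-0.6  0.3 -0.1  0.4 -0.2  0.1  0.3  0.1 -0.2  0.6 -0.1 -0.5  0.5 -1.7
  0.5 -0.2]
[0.5026 0.1447 0.0329] 1.8859489390616722 res [-0.8  0.3 -0.7  0.1  0.3  0.8 -0.6  0.2  1.1 -1.2  1.2 -0.8]
[ 0.4187 -0.2586 -0.0099] -0.5683492407733521 res [ 1.  -0.6  0.8  0.7  1.   0.1 -1.3 -0.8 -3.2 -1.2  1.  -0.7  0.2  2.4
 -2.5 -0.2]
[ 0.418  -0.2577  0.0107] 0.6146699443119124 res [ 0.  -0.3 -0.1  0.3  1.4  0.  -1.1 -0.1]
```

```bash
cat >> h.py <<'E'
RK=np.array([.5014,.1434,.0457]); TR=np.array([.4183,-.258,.0])
def W(p,v=RK): return place(v,[p])[0]
def tool(v,tilt=0,sg=1):   # tool z down, tilted so its top leans to -x by tilt; y = sg*frame y
    c,s=np.cos(v[2]),np.sin(v[2]);Z=np.array([[c,-s,0],[s,c,0],[0,0,1]])
    t=np.radians(tilt);z=np.array([np.sin(t),0,-np.cos(t)]);y=np.array([0,sg,0])
    return Z@np.c_[np.cross(y,z),y,z]
def show(n,f,x=0,y=0,w=560,h=420,s=1):
    c=arm.get_calibration(n);im=arm.snapshot(n)[:,:,::-1]
    cv2.imwrite(f"pics/{f}_full.png",im);cv2.imwrite(f"pics/{f}.png",cv2.resize(im[y:y+h,x:x+w],None,fx=s,fy=s,interpolation=cv2.INTER_CUBIC));return c
E
python3 - <<'E'
from h import *
for sg in(1,-1):
    for p,t,v in(((.112,0,.40),0,RK),((.112,0,.18),0,RK),((.01,0,.18),0,RK),((-.069,0,.33),31,RK),((-.044,0,.161),31,RK),((-.044,0,.4),31,RK),((-.1,0,.4),0,RK),((0,0,.4),0,TR),((0,0,.16),0,TR)):
        q=arm.solve_ik(W(p,v),tool(v,t,sg));print(sg,p,t,None if q is None else np.round(q,0))
arm.move_to(W((.0,0,.42)),tool(RK,0,-1 if arm.solve_ik(W((0,0,.42)),tool(RK,0,1)) is None else 1))
c=show("wrist","w1");print(arm.current_t(),np.round(c["cam_to_world"],3).tolist())
F,B,z=.005,.09,.211
print(np.round(proj(place(RK,[(F,.021,z),(F,-.021,z),(B,.021,z),(B,-.021,z),(F,.109,z),(F,-.109,z)]),c)))
E
```

```text
1 (0.112, 0, 0.4) 0 [  8.  23.  58.  -0.  99. -84.]
1 (0.112, 0, 0.18) 0 [  8.  31.  79.  -0.  71. -84.]
1 (0.01, 0, 0.18) 0 [  9.  23.  93.  -0.  64. -83.]
1 (-0.069, 0, 0.33) 31 [ 16.  -6. 112. -10.  44. -72.]
1 (-0.044, 0, 0.161) 31 [ 15.  14. 126. -34.  11. -46.]
1 (-0.044, 0, 0.4) 31 [ 15.  -7. 101.  -7.  55. -76.]
1 (-0.1, 0, 0.4) 0 [ 11.   3.  84.  -0.  93. -82.]
1 (0, 0, 0.4) 0 [ -39.    9.   77.   -0.   94. -129.]
1 (0, 0, 0.16) 0 [ -39.   22.   99.   -0.   59. -129.]
-1 (0.112, 0, 0.4) 0 [ 8. 23. 58. -0. 99. 96.]
-1 (0.112, 0, 0.18) 0 [ 8. 31. 79. -0. 71. 96.]
-1 (0.01, 0, 0.18) 0 [ 9. 23. 93. -0. 64. 97.]
-1 (-0.069, 0, 0.33) 31 [ 16.  -6. 112. -10.  44. 108.]
-1 (-0.044, 0, 0.161) 31 [ 15.  14. 126. -34.  11. 134.]
-1 (-0.044, 0, 0.4) 31 [ 15.  -7. 101.  -7.  55. 104.]
-1 (-0.1, 0, 0.4) 0 [11.  3. 84. -0. 93. 98.]
-1 (0, 0, 0.4) 0 [-39.   9.  77.  -0.  94.  51.]
-1 (0, 0, 0.16) 0 [-39.  22.  99.  -0.  59.  51.]
2.1083 [[-0.046, 0.969, 0.244, 0.433], [0.999, 0.045, 0.011, 0.14], [0.0, 0.245, -0.97, 0.589], [0.0, 0.0, 0.0, 1.0]]
[[299. 190.]
 [258. 190.]
 [298. 268.]
 [259. 268.]
 [385. 190.]
 [171. 190.]]
```

View pics/w1.png

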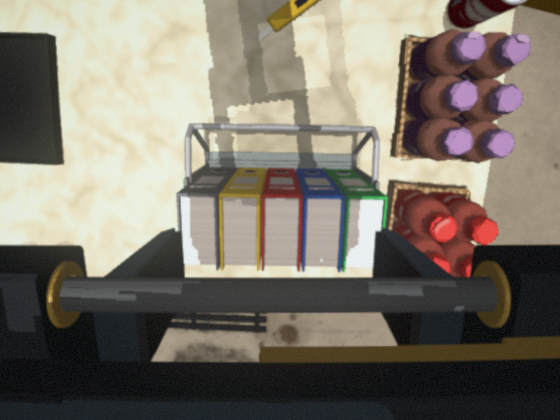

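Wrist view: red is the middle file, with its top face at about (263–302, 194–268). That is within about 5 px of the prediction, so one crop should refine it.

Run:
```python
import cv2
b=cv2.imread("pics/w1_full.png");x,y,s=170,150,3
c=cv2.resize(b[y:y+130,x:x+230],None,fx=s,fy=s,interpolation=cv2.INTER_CUBIC)
for k in range(0,230,10):
    cv2.line(c,(k*s,0),(k*s,6),(255,0,255),1)
    if k%20==10: cv2.putText(c,str(x+k),(k*s-8,16),0,.35,(255,0,255))
for k in range(0,130,10):
    cv2.line(c,(0,k*s),(6,k*s),(255,0,255),1);cv2.putText(c,str(y+k),(8,k*s+4),0,.35,(255,0,255))
cv2.imwrite("pics/w1c.png",c)
```

```text
(no output)
```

View pics/w1c.png

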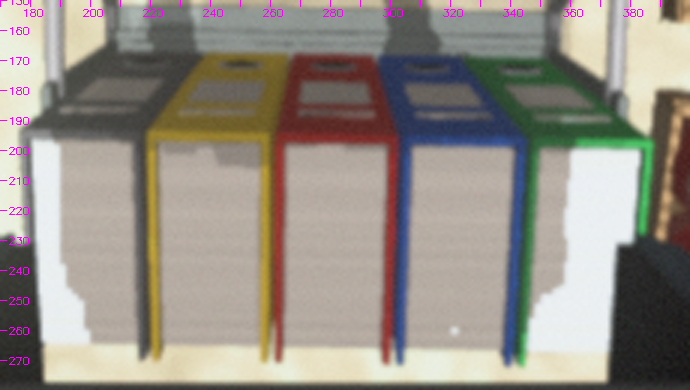

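Run:
```python
from h import *
F,B,z=.005,.09,.211
w=[((F,.021,z),(302.7,197)),((F,-.021,z),(262,195.3)),((F,-.109,z),(178,194)),((F,.109,z),(387.5,198)),((B,.021,z),(299,271)),((B,-.021,z),(262.7,270.5))]
sc=[((F,.109,z),(261.7,104.5)),((F,.022,z),(282,120)),((F,-.022,z),(292,127.5)),((F,-.109,z),(316,145.5)),((B,-.109,z),(338.2,132)),((B,.109,z),(283,93.3))]
top=[((F,.109,z),(213.6,133.4)),((F,.022,z),(243.2,139.4)),((F,-.022,z),(258.6,142.8)),((F,-.066,z),(273.6,146)),((F,-.109,z),(289.2,148.6)),((B,.109,z),(221,108.4)),((B,-.109,z),(295,124.4)),((B,.022,z),(250,114))]
fit({"wrist":w},[.5,.14,.04]);fit({"wrist":w,"scene":sc,"top":top},[.5,.14,.04])
```

```text
[0.5074 0.1481 0.0267] 1.5316833532509078 res [ 0.4 -1.  -0.2 -0.1 -2.3 -0.4  1.4 -0.3  1.2  2.4 -1.6  2.2]
[0.5056 0.1469 0.0328] 1.8799361785826547 res [-0.6 -2.9 -1.2 -1.8 -3.4 -1.6  0.5 -2.7  0.8  0.7 -2.1  0.7 -0.4 -0.5
 -0.3 -0.8  0.6 -0.1 -0.3 -0.8  1.3 -2.2  1.5 -1.6 -1.2 -2.1 -0.9 -1.5
 -1.1 -1.5 -0.8 -1.3 -1.3 -0.5 -0.1 -2.7  0.  -2.6  0.2 -1.9]
```

```bash
sed -i 's/^RK=.*; TR/RK=np.array([.5056,.1469,.0328]); TR/' h.py
python3 - <<'E'
from h import *
arm.grip(0);R=tool(RK)
arm.move_l(W((.120,0,.40)),R,feed=.2);arm.move_l(W((.120,0,.178)),R,feed=.15)
print(arm.current_width(),arm.current_force())
for x in np.arange(.105,.006,-.012):
    arm.move_l(W((x,0,.178)),R,feed=.06);f=arm.current_force();print(round(x,3),np.round(f,1),round(arm.current_t(),1))
    if np.linalg.norm(f)>30: break
show("scene","s2",230,80,125,130,4)
E
```

```text
0.0004013704248455119 [-0.50569119 -0.68952055  0.47681959]
0.105 [ 1.2 -0.4 -0.6] 6.3
0.093 [1.5 0.1 0.6] 6.6
0.081 [ 1.  -0.5  0.3] 7.0
0.069 [0.4 0.3 0.8] 7.3
0.057 [ 0.1 -0.2 -0.4] 7.7
0.045 [0.6 0.1 0.4] 8.0
0.033 [-0.1  0.5  0.2] 8.4
0.021 [ 0.8  0.1 -0.6] 8.7
0.009 [13.8 -0.2 17.4] 9.1
```

View pics/s2.png

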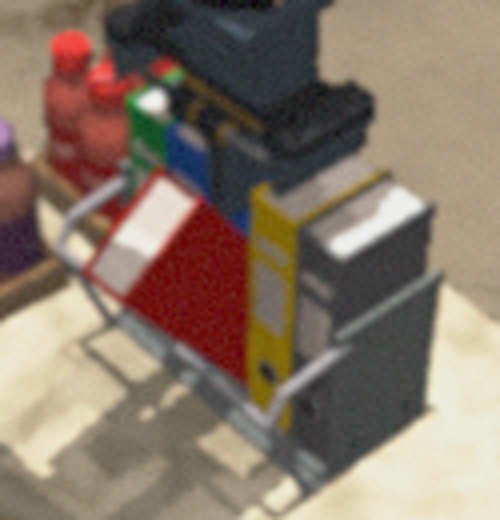

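The red file leans on the rail (its top face is at crop (90–200, 170–300)) and the neighbours still stand. Now I'll back off and look at it square-on before grasping.

```bash
cat >> h.py <<'E'
def leanpt(px,th,y,u,w,piv=.006): # u from spine(0..85mm), w up from foot
    t=np.radians(th);return (px+u*np.cos(t)-w*np.sin(t),y,piv+u*np.sin(t)+w*np.cos(t))
E
python3 - <<'E'
from h import *
R=tool(RK)
arm.move_l(W((.03,0,.178)),R,feed=.1);arm.move_l(W((.03,0,.36)),R,feed=.25)
T=tool(RK,31);p=W(leanpt(.004,31,0,.0425,.36))
arm.move_to(p,T);arm.grip(.085)
c=show("wrist","w2");print(arm.current_t())
C=np.round(proj(np.array([W(leanpt(.004,31,y,u,.205)) for u in(0,.085) for y in(.021,-.021)]),c));print(C.tolist())
x,y=(C.mean(0)-[95,65]).astype(int);y=min(max(y,0),290);x=max(x,0);s=4;b=cv2.imread("pics/w2_full.png")
k=cv2.resize(b[y:y+130,x:x+190],None,fx=s,fy=s,interpolation=cv2.INTER_CUBIC)
for i in range(0,190,10):
    cv2.line(k,(i*s,0),(i*s,6),(255,0,255));cv2.putText(k,str(x+i),(i*s-8,16),0,.35,(255,0,255))
for i in range(0,130,10): cv2.line(k,(0,i*s),(6,i*s),(255,0,255));cv2.putText(k,str(y+i),(8,i*s+4),0,.35,(255,0,255))
cv2.imwrite("pics/w2.png",k)
E
```

```text
12.6083
[[304.0, 147.0], [254.0, 147.0], [302.0, 243.0], [256.0, 243.0]]
```

View pics/w2.png

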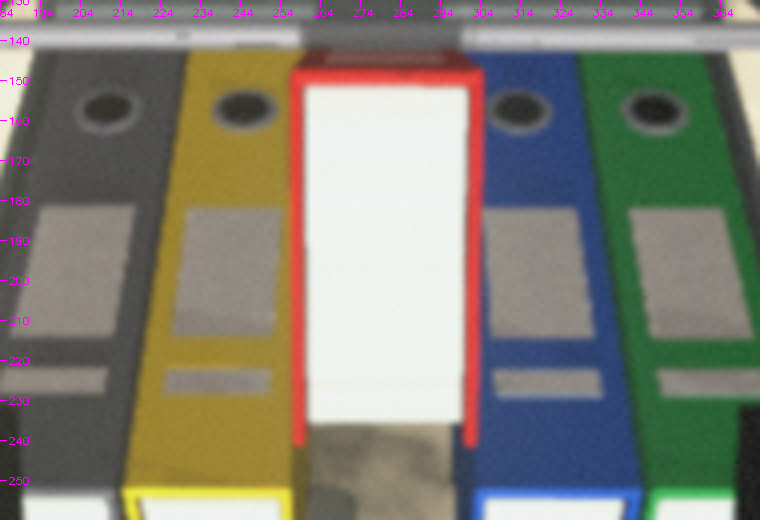

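Run:
```python
from h import *
T=tool(RK,31)
for w in(.3,.25,.22,.2,.18,.162): print(w,np.round(arm.solve_ik(W(leanpt(.004,31,.001,.0425,w)),T),1))
arm.move_l(W(leanpt(.004,31,.001,.0425,.25)),T,feed=.15)
arm.move_l(W(leanpt(.004,31,.001,.0425,.162)),T,feed=.06)
print(arm.current_force(),arm.current_t())
arm.grip(.03);print(arm.current_width(),arm.current_grasp_force(),arm.current_force())
p=arm.current_ee_pos()
arm.move_l(p+[0,0,.03],T,feed=.04);print(arm.current_width(),arm.current_force())
arm.move_l(p+[0,0,.22],T,feed=.1);print(arm.current_width(),arm.current_force(),arm.current_t())
show("scene","s3",150,0,250,220,3)
```

```text
0.3 [ 19.6  -5.8 119.6 -15.   37.4 -62.6]
0.25 [ 18.    0.9 122.2 -17.7  28.  -60.4]
0.22 [ 17.1   5.2 123.4 -20.6  22.6 -57.7]
0.2 [ 16.6   8.2 124.  -23.5  19.1 -55. ]
0.18 [ 16.1  11.2 124.5 -27.6  15.8 -51. ]
0.162 [ 15.6  13.9 124.8 -33.   13.  -45.9]
[-0.08258155  0.48751785  0.77055703] 15.1083
0.041721695834723536 29.992918968200684 [-0.0960469  -0.26846354 -0.97745991]
0.04187788033811889 [ 1.27409195 -0.12781984 -3.90596544]
0.04149960385393321 [ 0.45315758 -0.06402833 -2.43624363] 18.7833
```

View pics/s3.png

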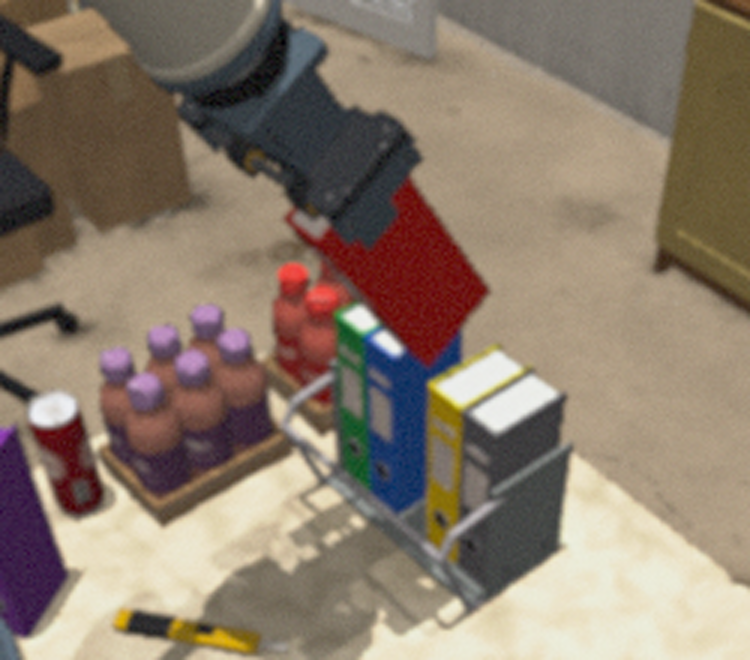

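The red file is clear of the rack, about 30° over, and the other four stand. Next I'll set it upright and carry it over the tray.

Run:
```python
from h import *
arm.move_l(W((-.09,0,.42)),tool(RK),feed=.12)
arm.move_to(W((0,0,.40),TR),tool(TR))
arm.move_l(W((0,0,.20),TR),feed=.15)
arm.sleep(.3);print(arm.current_t(),arm.current_force(),arm.current_width())
show("scene","s4",270,120,180,210,3);show("top","t4",300,150,130,140,3)
# model outline check: bottom corners expected
L=[(u,y,z) for z in(.038,.2) for u in(-.0425,.0425) for y in(-.021,.021)]
a=cv2.imread("pics/s4_full.png");b=cv2.imread("pics/t4_full.png")
for im,n in((a,"scene"),(b,"top")):
    for p in proj(place(TR,L),arm.get_calibration(n)): cv2.circle(im,tuple(int(v) for v in np.round(p)),0,(0,255,255),-1)
k=lambda im,x,y,w,h,s:cv2.resize(im[y:y+h,x:x+w],None,fx=s,fy=s,interpolation=cv2.INTER_NEAREST)
A=k(a,270,160,130,190,3);B=k(b,315,150,130,140,3);c=np.zeros((570,800,3),np.uint8);c[:,:390]=A;c[:420,400:790]=B
cv2.imwrite("pics/c4.png",c)
```

```text
22.95 [-0.07603468  0.17092927 -2.88412658] 0.041544548943088226
```

View pics/c4.png

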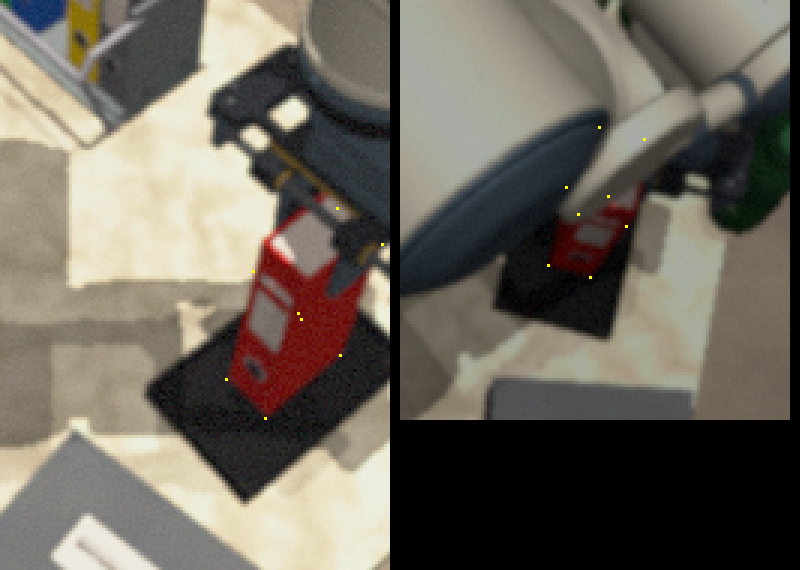

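The file hangs upright, spine to -x. Its foot corners lie within 2 px of the model at composite (228,380), (266,418) and (340,355), over the middle of the tray. Now I'll lower until contact.

Run:
```python
from h import *
p=W((0,0,.20),TR);f0=arm.current_force()[2];z=.174
arm.move_l([*p[:2],z],feed=.08)
while z>.158:
    f=arm.current_force()[2]
    if f-f0>3: break
    z-=.001;arm.move_l([*p[:2],z],feed=.02)
print(z,f-f0,arm.current_width(),arm.current_t())
arm.sleep(.3);arm.grip(.06);arm.sleep(.5)
p=np.array(arm.current_ee_pos());arm.move_l(p+[0,0,.1],feed=.06);arm.move_l(p+[-0.0,0,.2],feed=.2)
arm.move_joints(np.array([60,0,77,0,90,-5.5]));arm.sleep(.3)
print(arm.current_force(),arm.current_t())
cs={n:arm.get_calibration(n) for n in("scene","top")}
for n in cs: cv2.imwrite(f"pics/f_{n}.png",arm.snapshot(n)[:,:,::-1])
# red silhouette vs model (upright on floor at tray centre)
from cv2 import convexHull
for n in cs:
    im=cv2.imread(f"pics/f_{n}.png").astype(int)
    q=proj(place(TR,[(u,y,z) for z in(.005,.21) for u in(-.0425,.0425) for y in(-.021,.021)]),cs[n])
    m=np.zeros(im.shape[:2],np.uint8);cv2.fillConvexPoly(m,convexHull(np.round(q).astype(np.int32)),1)
    r=((im[:,:,2]>1.7*im[:,:,1])&(im[:,:,2]>60)).astype(np.uint8)
    lo=(q.min(0)-25).astype(int);hi=(q.max(0)+25).astype(int);s=np.s_[lo[1]:hi[1],lo[0]:hi[0]]
    ys,xs=np.nonzero(r[s]);print(n,"red box",xs.min()+lo[0],ys.min()+lo[1],xs.max()+lo[0],ys.max()+lo[1],"model",np.round(q.min(0)),np.round(q.max(0)),"red in model",(r[s]&m[s]).sum(),r[s].sum(),m.sum())
```

```text
0.16899999999999998 6.756718927744178 0.04225719092889018 24.775
[ 0.23819416 -0.16627662  0.32767014] 31.4583
scene red box 345 227 397 303 model [344. 226.] [398. 305.] red in model 1397 1408 2355
top red box 366 195 395 242 model [362. 191.] [397. 245.] red in model 250 265 1125
```

```bash
python3 -c "
from rig import arm
print(arm.sign_off())"
```

```text
the job is handed in; nothing more can be done
None
```

I tipped the red file onto the rail, lifted it out, stood it upright in the tray and let go, then handed the job in at about 31.5 s. The final images match an upright file at the tray's centre, and the other four were standing when last viewed, just after the lift.

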